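# Set the feed drive's speed knob and latch its gear cover

## Task

Get the saw's feed drive ready: turn its speed knob until the white pointer line lines up with the arrow tab on the ring around it. Then press the gear-compartment lid shut until its catch snaps, let go, and pull up on the lid's grip with a firm tug to check that the catch holds (press again if it gives). Leave the knob on its mark and the lid caught, and do not shift the loose things standing round about.

Things in the scene. Friction and masses are not known exactly. Their poses are not given: they have to be found in the camera images.
- feed_unit: Grey machine box fixed on the bench, 130 (x) by 200 (y) mm; origin at its underside's centre; front is -x. At +y the solid knob block (y +5 to +100 mm, 100 mm high), speed knob on top; at -y the open gear compartment (y -100 to +5 mm, rim 55 mm high) with a hinged lid
- knob_axis (a point): Point on the speed knob's vertical axis at grip height, in feed_unit at (0, 52.5, 126) mm. Knob: black skirt disc, 66 mm diameter, top at z 112 mm, and on it a bar grip 56 long, 14 wide, z 112 to 138 mm, lying along the pointer direction. Turning takes about 0.06 N m; it stays where left; end stops 2.4 rad either side of pointing to the front (the unit's -x)
- knob_mark (a point): Tip of the knob's white pointer line, 36 mm from the knob's axis, 107 mm above the bench; turns with the knob. The line runs along one half of the bar's top and down that end to the rim. At the start the pointer must be turned counter-clockwise seen from above, by 0.5 to 1.45 rad
- index_point (a point): Tip of the arrow tab (dark, 12 mm wide) on the flat bright ring lying round the knob, on its front side; fixed, 36 mm from the knob's axis, 107 mm above the bench. The knob is set when knob_mark is at this point
- gear_lid (a joint): Lid angle in rad: 0 fully shut, grows as the front edge rises, up to 1.2; a stiff hinge (0.15 N m) holds it where left. At about 0.11 its striker meets the catch, which must be pushed past (8 to 12 N down on the front lip, 11 to 16 N on the grip) and snaps below 0.05. Once caught, the lid can rise to about 0.03, where the catch stops it; it holds against 25 N up on the grip
- lid_hinge (a point): Middle of the lid's hinge line, which runs along the unit's y at the back: in feed_unit at (60, -47.5, 58) mm. The grey lid plate reaches 122 mm from this line to its front edge, is 100 mm wide (y) and 5 mm thick, centred on the line
- lid_handle (a point): Centre of the lid's grip, a black round bar 14 mm thick and 70 mm long (along y) on two end posts (52 mm clear between them) on the lid's top face: 78 mm from the hinge line, 24 mm above the lid plate's middle, 14 mm clear under the bar. With the lid shut it is in feed_unit at (-18, -47.5, 82) mm
- catch: Sprung steel catch in front of the lid; origin at the lower inner tip of its slanted tongue, in feed_unit at (-68, -47.5, 57.5) mm. With its bracket it fills x -64 to -85, y -61 to -34 mm, up to z 73 mm. It gives way to the front by up to 7 mm. Not to be handled
- glue_bottle: White glue bottle, 64 mm in diameter, 192 mm tall, standing loose; origin at the underside's centre. Bystander
- tape_measure_b: Orange tape measure, 35 x 73 x 55 mm, loose; origin at the underside's centre. Bystander
- screw_box: Small blue carton, 50 x 70 x 42 mm, loose; origin at the underside's centre. Bystander
- offcut_b: Square wood offcut, 60 x 60 x 30 mm, loose; origin at the underside's centre. Bystander

How it is judged:
By the outcome, as a careful person would: the job done as asked, in the order asked, and still so for the second after the job is handed in, with the robot touching nothing.
It also fails if it takes over 58 s, if anything falls off the work surface, if the arm or the gripper's body presses on something with over 40 N, if the wrist force passes 120 N, or if a joint passes its speed limit or range.

## Robot

A 6-joint arm with a two-finger parallel gripper is mounted at the origin on a cart in front of the work surface, level with it; the furniture and walls round the work are solid. World frame = base frame: x ahead of the robot, y to its left, z up, the work surface at z = 0. Lengths are in m, angles in degrees, forces in N, time in s.
With the tool pointing down it reaches from about 0.3 to 0.95 m from the base axis. Payload 3.1 kg.
Tool frame: the origin (TCP) lies at the very end of the fingers, on their centre line; the grasp point (between the pads) lies 19 mm behind it; z points along the fingers, y is the line along which they close (so a half turn about z gives the same grasp; the last joint's range is limited). The gripper opens to 85 mm and grips with 20 to 120 N. Pads are 22 mm wide; open, the fingers measure 114 mm over their backs; the gripper's body (76 mm by 85 mm) begins 54 mm behind the grasp point. The pads swing forward as they close: fully open they stand 13 mm farther back than shut.
Start: joints at [-3.994, 17.653, 93.61, -0, 68.738, -3.994], TCP at [0.625, -0, 0.231] pointing down, gripper open.
Joint ranges: [-175.34, 175.34], [-45.06, 112.39], [2.9, 150.54], [-68.45, 248.45], [3.09, 151.38], [-168.51, 168.51]. Speed limits (degrees/s): [159.86, 159.86, 180, 180, 180, 180].

## Interface

Orientations are given as [roll, pitch, yaw] about the fixed x, y, z axes, in that order (R = Rz(yaw) Ry(pitch) Rx(roll)).
In Python, from workcell import env, camrig, order, telemetry gives the robot as it stands (env), with the cameras (camrig), the job (order) and the readings (telemetry).
- The arm moves only by the shell command python3 jog.py 'ROWS'. ROWS is a JSON object whose key "motion" holds a list of rows, 1 to 10 of them, each of 7 numbers: a rotation vector rx, ry, rz in degrees, then dx, dy, dz in m, then the finger opening in m; each row shifts and turns the commanded pose from where the row before left it, along the tool's axes as they then stand; what a row does not reach is not made up. A row lasts 1/8 s, in which the tool goes at most 0.0625 m and 10.7 degrees, less where a joint would pass 70% of its speed; a pose out of reach is approached as far as the arm can. The fingers move at their own pace and stop on an object; the grip force is fixed at half the most. Time passes only in rows, so rows that do not move let the fingers close. It prints the time, the measured TCP pose, the force, the opening and the grip force at its end. Input that does not fit is refused with a message, and nothing moves.
- telemetry.sense(): the state, without advancing time (a new reading comes with each control period).
- camrig.get_image(name): name is "scene" or "side" or "wrist"; returns a dict with "image" (384x512x3 uint8, red, green, blue), "mtx" (3x3 intrinsics, pixels), "R" (3x3) and "t" (3): a world point X has camera coordinates R X + t. Camera axes: x right, y down, z forward; pixel columns grow to the right and rows downward; lengths in m; the calibration is good to about 2 mm. A picture is of the moment at which its call begins. There is no depth.
- order.sign_off(): hands the job in; it is judged then, once.
The state is a dict: "t": time; "qpos": joint angles; "dq": joint speeds; "effort": joint torques, N m; "tool_pos": TCP position; "orientation": TCP orientation; "wrist_force": force on the tool from outside, world axes, zero at the start; "wrist_torque": the same for the moment, N m; "grip_width": finger opening in m; "gripper_force": force on a finger pad.
Only numpy, scipy, OpenCV 4.12 (cv2) and the standard library are available. Lean on these libraries where they do the work, as an engineer would, in place of code of your own. Each camera call takes 0.05 s, during which the arm holds its last target. There are 200 camera calls.

## Working session

There is one attempt and no reset: what is moved stays moved. The work goes in short steps, Python scripts to look and compute and a shell command to move; the robot and the scene stay as the last step left them, time stands still between calls to the robot, and variables do not carry over. Pictures are saved under pics/ and viewed, at most 11 in all, crops included, and the job is handed in when it is done.

```bash
ls; mkdir -p pics
python3 - <<'E'
from workcell import env, camrig, order, telemetry
import cv2,numpy as np
a=[camrig.get_image(n) for n in("scene","side","wrist")]
for n,i in zip("abc",a):
    cv2.imwrite(f"pics/{n}.png",i["image"][:,:,::-1]); print(i["mtx"].round(1).tolist(),(-i["R"].T@i["t"]).round(3))
np.save("/tmp/x.npy",0)
cv2.imwrite("pics/ab.png",np.vstack([np.hstack([cv2.resize(x["image"],(400,300)) for x in a[:2]]),np.hstack([cv2.resize(a[2]["image"],(400,300)),np.zeros((300,400,3),np.uint8)])])[:,:,::-1])
E
```

```text
jog.py
pics
workcell.py
[[461.4, 0.0, 260.4], [0.0, 461.4, 195.1], [0.0, 0.0, 1.0]] [-0.022  0.676  0.659]
[[370.2, 0.0, 251.5], [0.0, 370.2, 188.2], [0.0, 0.0, 1.0]] [ 0.107 -0.687  0.514]
[[339.1, 0.0, 258.7], [0.0, 339.1, 190.9], [0.0, 0.0, 1.0]] [0.624 0.065 0.372]
```

View pics/ab.png

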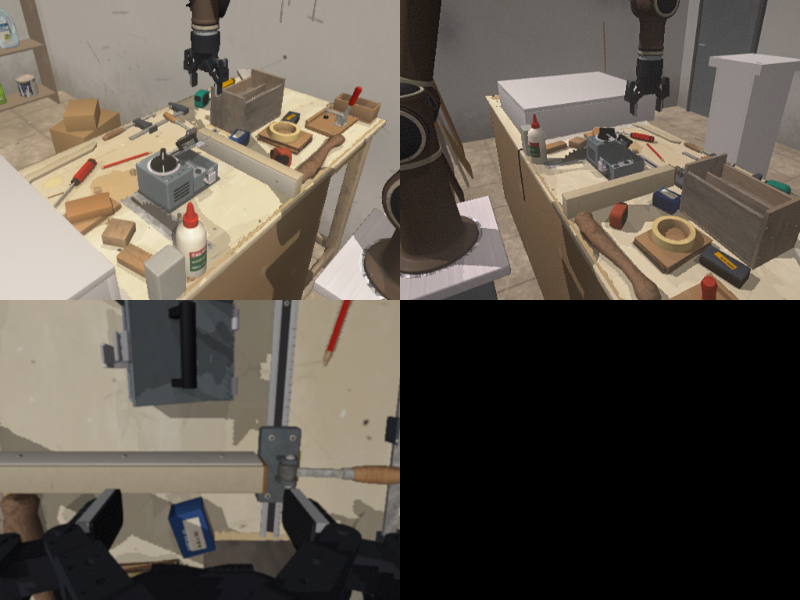

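Top-left (scene): unit at about (170,175), knob on top. Bottom-left (wrist): the lid with its grip and the catch at (115,345), with +y up and +x right. I'll get the tool axes and enlarged crops next.

Run:
```python
from workcell import env, camrig, order, telemetry
import cv2,numpy as np
s=telemetry.sense();print(s["orientation"],s["tool_pos"],s["wrist_force"])
a=cv2.imread("pics/a.png")[150:300,150:300];b=cv2.imread("pics/b.png")[130:230,220:320]
cv2.imwrite("pics/ab2.png",np.hstack([cv2.resize(a,(400,400),interpolation=2),cv2.resize(b,(400,400),interpolation=2)]))
i=camrig.get_image("wrist");print((i["R"]).round(3).tolist())
# rough: lid front-left corner at pixel in full res
K=i["mtx"];
for u,v,z in((172,134,.06),(298,134,.06),(147,58,.06)):
    d=i["R"].T@np.linalg.inv(K)@[u,v,1];c=-i["R"].T@i["t"];print(c+d*(z-c[2])/d[2])
```

```text
[-1.79893153e+02 -7.83664745e-03  9.00008521e+01] [6.24347396e-01 3.42316624e-05 2.30276348e-01] [-0.33285573 -0.71155672 -0.87882472]
[[1.0, -0.001, -0.001], [-0.0, -0.966, 0.257], [-0.002, -0.257, -0.966]]
[0.54425744 0.03568613 0.06      ]
[0.65928608 0.03563069 0.06      ]
[0.52696572 0.10073008 0.06      ]
```

View pics/ab2.png

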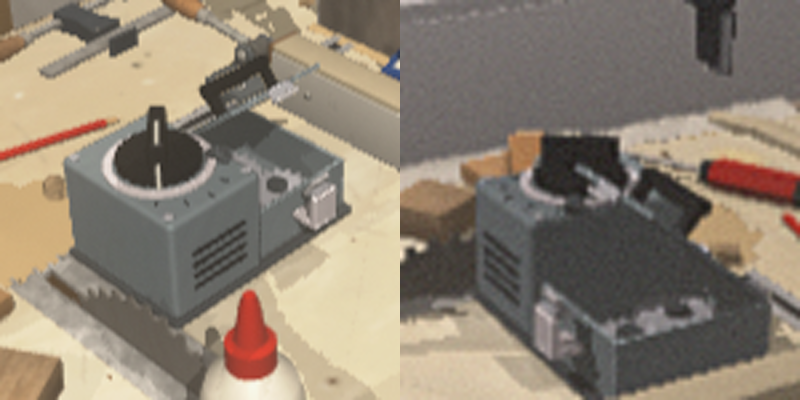

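Scene crop (left): the pointer's white line runs from the bar top (157,125) to (157,185). The lid is raised well open, and the bottle stands off the unit's front. Next, the wrist camera goes above the unit.

```bash
python3 jog.py '{"motion":[[0,0,0,0.035,0,-0.02,0.085],[0,0,0,0.035,0,-0.02,0.085],[0,0,0,0.035,0,-0.02,0.085],[0,0,0,0,0,0,0.085],[0,0,0,0,0,0,0.085]]}' | tail -5
python3 - <<'E'
from workcell import env, camrig, order, telemetry
import cv2,pickle
i=camrig.get_image("wrist");pickle.dump(i,open("w1.pkl","wb"));cv2.imwrite("pics/w1.png",i["image"][:,:,::-1])
E
python3 jog.py '{"motion":[[0,0,0,0.035,-0.02,0,0.085],[0,0,0,0.035,-0.02,0,0.085],[0,0,0,0.035,-0.02,0,0.085],[0,0,0,0,0,0,0.085],[0,0,0,0,0,0,0.085]]}' | tail -5
python3 - <<'E'
from workcell import env, camrig, order, telemetry
import cv2,pickle,numpy as np
i=camrig.get_image("wrist");pickle.dump(i,open("w2.pkl","wb"));cv2.imwrite("pics/w2.png",i["image"][:,:,::-1])
w1=cv2.imread("pics/w1.png")
print(w1.shape)
cv2.imwrite("pics/v1.png",cv2.resize(w1,(800,600),interpolation=2))
cv2.imwrite("pics/v2.png",cv2.resize(cv2.imread("pics/w2.png"),(800,600),interpolation=2))
for n in("scene","side"):pickle.dump(camrig.get_image(n),open(n+".pkl","wb"))
E
```

```text
tool_pos: [0.6246, 0.1046, 0.2906]
orientation: [-179.9, 0.0, 90.0]
wrist_force: [0.1, 0.5, -0.9]
grip_width: 0.0858
gripper_force: 0.0
tool_pos: [0.5651, 0.2087, 0.2905]
orientation: [-180.0, 0.1, 90.0]
wrist_force: [0.2, 0.1, -1.4]
grip_width: 0.0848
gripper_force: 0.0
(384, 512, 3)
```

View pics/v1.png

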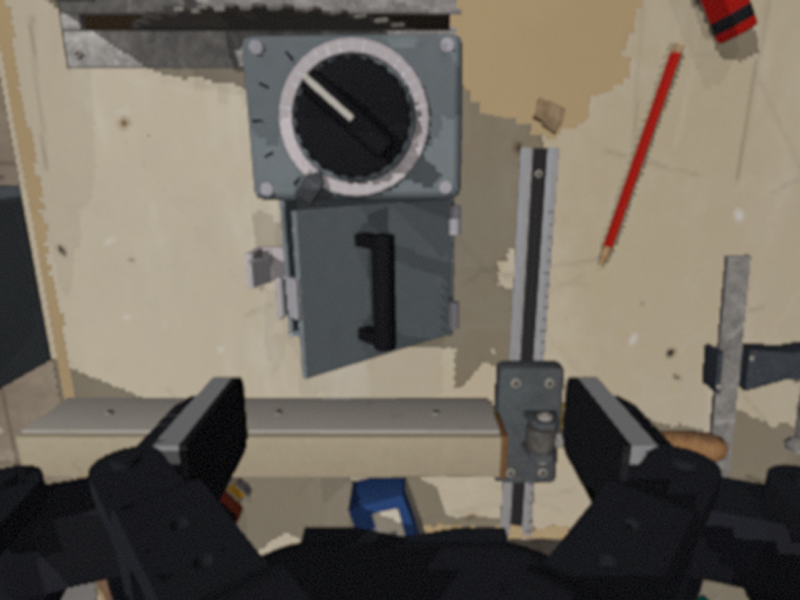

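View pics/v2.png

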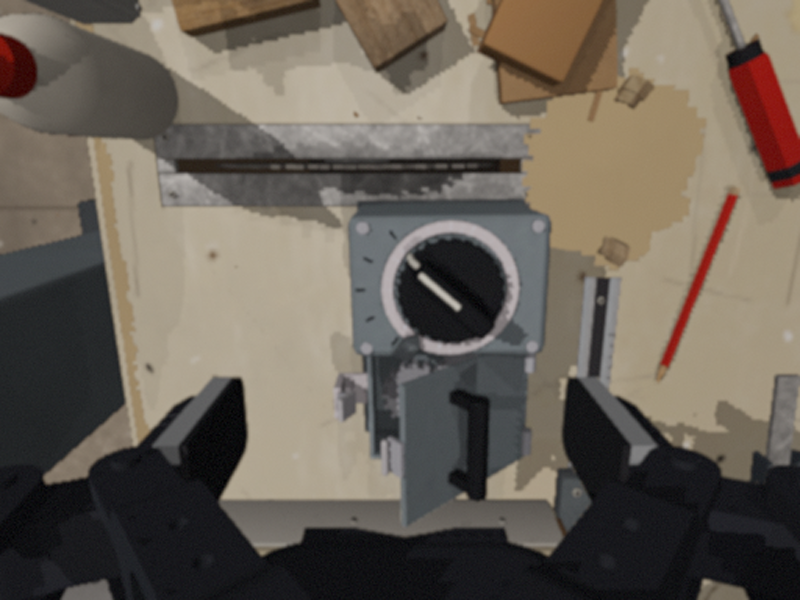

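v1: knob centre ≈(352,117), pointer tip ≈(303,73), tab ≈(311,187), lid grip bar (380,235) to (384,348). v2: knob ≈(450,287), pointer tip ≈(410,260), tab ≈(407,341), grip (478,398) to (477,497), bottle at top left. The turn is counter-clockwise, as stated.

```bash
cat > h.py <<'E'
import numpy as np,pickle,cv2
def ray(i,p):
    c=-i["R"].T@i["t"];d=i["R"].T@np.linalg.inv(i["mtx"])@[p[0],p[1],1];return c,d/np.linalg.norm(d)
def tri(obs):
    A=np.zeros((3,3));b=np.zeros(3);L=[ray(i,p) for i,p in obs]
    for c,d in L:
        P=np.eye(3)-np.outer(d,d);A+=P;b+=P@c
    X=np.linalg.solve(A,b);return X,max(np.linalg.norm((np.eye(3)-np.outer(d,d))@(X-c)) for c,d in L)
def plane(i,p,z):
    c,d=ray(i,p);return c+d*(z-c[2])/d[2]
def proj(i,X):
    x=i["R"]@X+i["t"];return (i["mtx"]@x/x[2])[:2]
ld=lambda n:pickle.load(open(n+".pkl","rb"))
E
python3 - <<'E'
from h import *
a,b=ld("w1"),ld("w2")
P={"s1":((255,46),(362,228)),"s2":((447,45),(539,227)),"s3":((446,187),(535,347)),"s4":((266,189),(366,348)),
"barN":((380,235),(478,398)),"barS":((384,348),(477,497)),"lidN":((291,207),(402,379)),"lidS":((305,376),(404,523)),"ptr":((303,73),(410,260)),"tab":((316,180),(408,338))}
for k,(p,q) in P.items():
    X,e=tri([(a,np.array(p)*.64),(b,np.array(q)*.64)]);print(k,X.round(4),round(e,4))
print(plane(b,np.array([450,287])*.64,.107), plane(a,np.array([352,117])*.64,.107))
A=a["image"][15:135,170:300];B=b["image"][135:235,230:350]
cv2.imwrite("pics/k.png",np.hstack([cv2.resize(A,(400,369),interpolation=2),cv2.resize(B,(400,333),interpolation=2).copy() if 0 else cv2.copyMakeBorder(cv2.resize(B,(400,333),interpolation=2),0,36,0,0,0)])[:,:,::-1])
E
```

```text
s1 [0.5382 0.231  0.1023] 0.0001
s2 [0.6482 0.2315 0.1028] 0.0
s3 [0.6497 0.1523 0.1039] 0.0007
s4 [0.5387 0.1507 0.1001] 0.0001
barN [0.6102 0.1262 0.1256] 0.0007
barS [0.6117 0.0581 0.1306] 0.0002
lidN [0.562  0.1435 0.136 ] 0.0011
lidS [0.5638 0.0417 0.1351] 0.0002
ptr [0.568  0.2141 0.1198] 0.0002
tab [0.5675 0.1553 0.0918] 0.0008
[0.59327029 0.19417385 0.107     ] [0.59328906 0.19216559 0.107     ]
```

View pics/k.png

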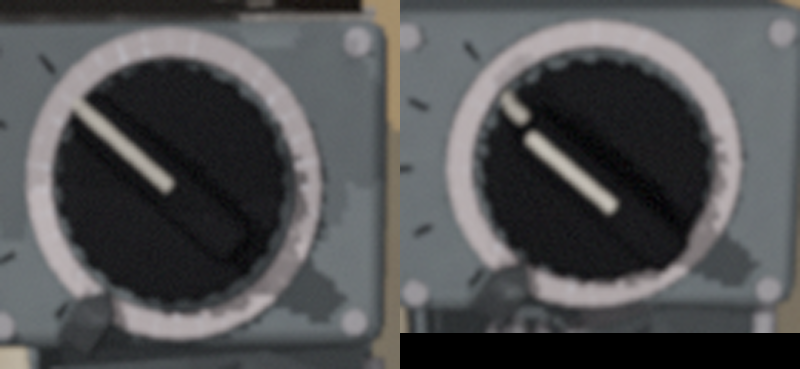

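Run:
```python
from h import *
a,b=ld("w1"),ld("w2")
fa=lambda x,y:(170+x/3.077,15+y/3.077); fb=lambda x,y:(230+(x-400)/3.333,135+y/3.333)
for im,f,c,tabs,ln,rim in((a,fa,(174,182),[(88,318),(110,300),(70,345)],((88,113),(172,187)),(73,103)),(b,fb,(596,163),[(507,290),(525,275),(485,305)],((530,137),(613,210)),(505,98))):
    C=plane(im,f(*c),.104);print("c",C)
    for t in tabs:
        d=plane(im,f(*t),.107)-np.array([.5937,.1915,.107]);print("tab",np.degrees(np.arctan2(d[1],d[0]))%360,np.linalg.norm(d))
    p,q=[plane(im,f(*x),.138) for x in ln];d=p-q;print("line",p,q,np.degrees(np.arctan2(d[1],d[0]))%360)
    d=plane(im,f(*rim),.107)-np.array([.5937,.1915,.107]);print("rim",np.degrees(np.arctan2(d[1],d[0]))%360,np.linalg.norm(d))
s,t=ld("scene"),ld("side")
for X in((.5937,.1915,.138),):
    print(proj(s,np.array(X)),proj(t,np.array(X)))
```

```text
c [0.59418834 0.19300951 0.104     ]
tab 235.18144298507954 0.04640587901865755
tab 239.1473450282724 0.03813170287330466
tab 234.96829453155317 0.05645773743365951
line [0.57503467 0.20783816 0.138     ] [0.59670271 0.18932968 0.138     ] 139.49659375690857
rim 140.57460684144186 0.036310610884539365
c [0.5943435  0.19320766 0.104     ]
tab 235.28574562328663 0.045607959287694365
tab 237.879696682796 0.03854882540855509
tab 232.3225972064867 0.053527766490098196
line [0.57350638 0.20871423 0.138     ] [0.59615757 0.18841952 0.138     ] 138.1407271424595
rim 140.40866637482017 0.03455765301985792
[208.16523354 196.30708235] [263.70855711 162.86665542]
```

```bash
python3 jog.py '{"motion":[[0,0,0,-0.012,0.0145,0.05,0.085],[0,0,0,-0.012,0.0145,0.05,0.085],[0,0,0,0,0,0,0.085],[0,0,0,0,0,0,0.085]]}' | tail -5
python3 - <<'E'
from workcell import env, camrig, order, telemetry
from h import *
i=camrig.get_image("wrist");pickle.dump(i,open("w3.pkl","wb"))
cv2.imwrite("pics/v3.png",cv2.resize(i["image"],(800,600),interpolation=2)[:,:,::-1])
b=ld("w2");print(plane(b,np.array([100,90])*.64,0.0),telemetry.sense()["t"])
E
```

```text
tool_pos: [0.5949, 0.1858, 0.1924]
orientation: [179.9, -0.0, 89.9]
wrist_force: [0.7, -0.2, -0.5]
grip_width: 0.085
gripper_force: 0.0
[0.33173376 0.32342879 0.        ] 2.2
```

View pics/v3.png

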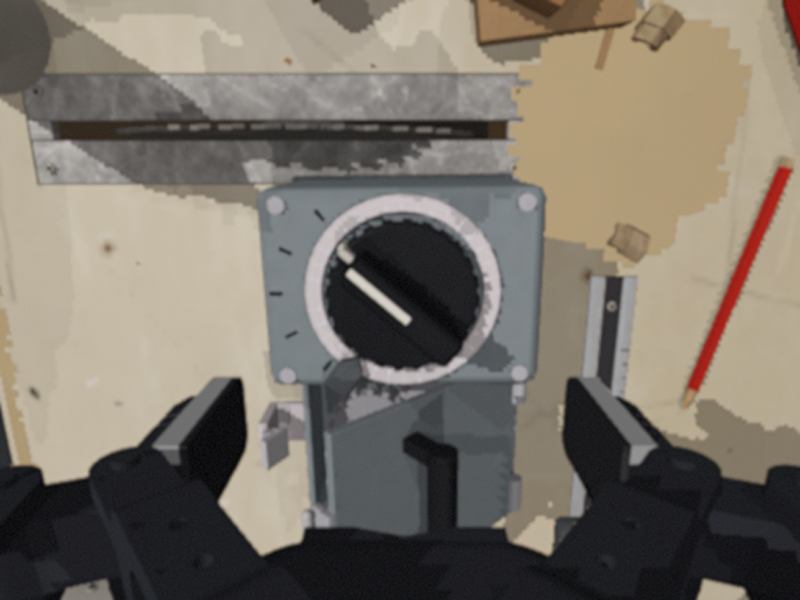

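v3: knob centre ≈(403,291), pointer end ≈(340,247), dark tab ≈(343,375) at the ring's lower left. I'll enlarge the tab.

Run:
```python
from h import *
i=ld("w3");c=i["image"][120:260,190:330]
c=np.clip(c.astype(float)*1.5,0,255).astype(np.uint8)
cv2.imwrite("pics/v4.png",cv2.resize(c,(560,560),interpolation=2)[:,:,::-1])
for X in((.594,.192,.112),): print((proj(i,np.array(X))-[190,120])*4)
for r in (33,36,46):
  for t in(215,223,230,236): print(r,t,((proj(i,np.array([.594+r/1e3*np.cos(np.radians(t)),.192+r/1e3*np.sin(np.radians(t)),.107]))-[190,120])*4).round())
```

```text
[272.8368104  281.16968877]
33 215 [120. 378.]
33 223 [137. 397.]
33 230 [154. 412.]
33 236 [170. 423.]
36 215 [107. 387.]
36 223 [125. 408.]
36 230 [144. 424.]
36 236 [161. 436.]
46 215 [ 62. 418.]
46 223 [ 85. 444.]
46 230 [109. 464.]
46 236 [131. 479.]
```

View pics/v4.png

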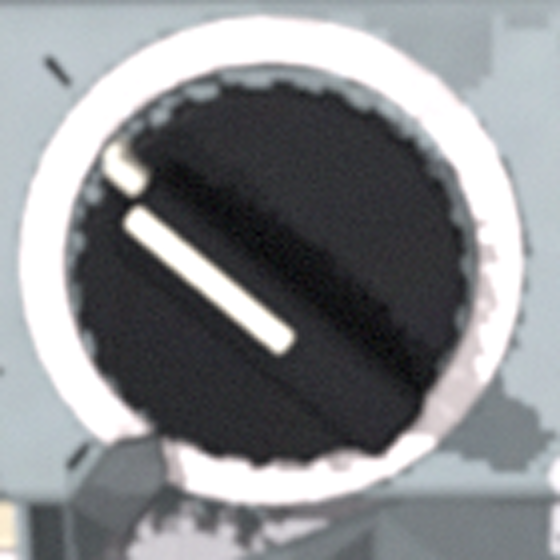

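Tab tip ≈(158,436) in the crop, about 235° against a pointer at about 140°, so the turn is at most ~1.45–1.6 rad. I'll turn about 80° first and then compare directly. Bar grasp: tool turned 50° CCW, fingers narrowed to clear the lid corner.

```bash
python3 jog.py '{"motion":[[0,0,0,0.006,-0.001,0,0.04],[0,0,-10,0,0,0,0.04],[0,0,-10,0,0,0,0.04],[0,0,-10,0,0,0,0.04],[0,0,-10,0,0,0,0.04],[0,0,-10,0,0,0,0.04],[0,0,0,0,0,0,0.04],[0,0,0,0,0,0,0.04]]}' | tail -6
python3 jog.py '{"motion":[[0,0,0,0,0,0.025,0.04],[0,0,0,0,0,0.025,0.04],[0,0,0,0,0,0.025,0.04],[0,0,0,0,0,0,0.04],[0,0,0,0,0,0,0.0],[0,0,0,0,0,0,0.0],[0,0,0,0,0,0,0.0],[0,0,0,0,0,0,0.0]]}' | tail -6; python3 -c "
from workcell import env, camrig, order, telemetry;print(telemetry.sense()['wrist_torque'],telemetry.sense()['t'])"
```

```text
t: 3.2
tool_pos: [0.5934, 0.1926, 0.1924]
orientation: [179.9, 0.1, 139.9]
wrist_force: [-0.1, 1.0, 0.8]
grip_width: 0.0401
gripper_force: 0.0
t: 4.2
tool_pos: [0.5938, 0.1918, 0.118]
orientation: [179.9, 0.1, 140.0]
wrist_force: [-2.6, -2.3, 6.5]
grip_width: 0.0125
gripper_force: 60.4
[-0.41049075  0.34089229 -0.02207169] 4.2
```

```bash
python3 jog.py '{"motion":[[0,0,-10,0,0,0,0],[0,0,-10,0,0,0,0],[0,0,-10,0,0,0,0],[0,0,-10,0,0,0,0],[0,0,-10,0,0,0,0],[0,0,-10,0,0,0,0],[0,0,-10,0,0,0,0],[0,0,-10,0,0,0,0],[0,0,0,0,0,0,0],[0,0,0,0,0,0,0]]}' | tail -6
python3 jog.py '{"motion":[[0,0,0,0,0,0,0.03],[0,0,0,0,0,0,0.03],[0,0,0,0,0,0,0.03],[0,0,0,0,0,-0.03,0.03],[0,0,0,0,0,-0.03,0.03],[0,0,0,0,0,-0.03,0.03],[0,0,0,0,0,0,0.03]]}' | tail -6
python3 - <<'E'
from workcell import env, camrig, order, telemetry
from h import *
i=camrig.get_image("wrist");pickle.dump(i,open("w4.pkl","wb"))
s=camrig.get_image("scene");pickle.dump(s,open("scene2.pkl","wb"))
p=proj(i,np.array([.594,.192,.107]));print("wrist knob px",p, "cam",-i["R"].T@i["t"])
print("scene",proj(s,np.array([.594,.192,.107])),telemetry.sense()["t"])
E
```

```text
t: 5.45
tool_pos: [0.5937, 0.1912, 0.1181]
orientation: [-179.9, 0.0, -140.0]
wrist_force: [-1.9, -4.2, 7.5]
grip_width: 0.0124
gripper_force: 60.5
t: 6.32
tool_pos: [0.5953, 0.1928, 0.2095]
orientation: [-179.8, 0.4, -140.0]
wrist_force: [-0.1, 0.2, -0.2]
grip_width: 0.0298
gripper_force: 0.0
wrist knob px [258.82973973 188.34361498] cam [0.54379518 0.15056116 0.35125114]
scene [208.86561677 208.82641443] 6.425
```

Run:
```python
from h import *
i=ld("w4");s=ld("scene2")
A=cv2.resize(i["image"][118:258,188:328],(560,560),interpolation=2)
B=cv2.resize(s["image"][180:240,180:240],(240,240),interpolation=2)
o=np.zeros((560,800,3),np.uint8);o[:,:560]=A;o[:240,560:]=B
o=np.clip(o*1.4,0,255).astype(np.uint8);cv2.imwrite("pics/v5.png",o[:,:,::-1])
```

```text
(no output)
```

View pics/v5.png

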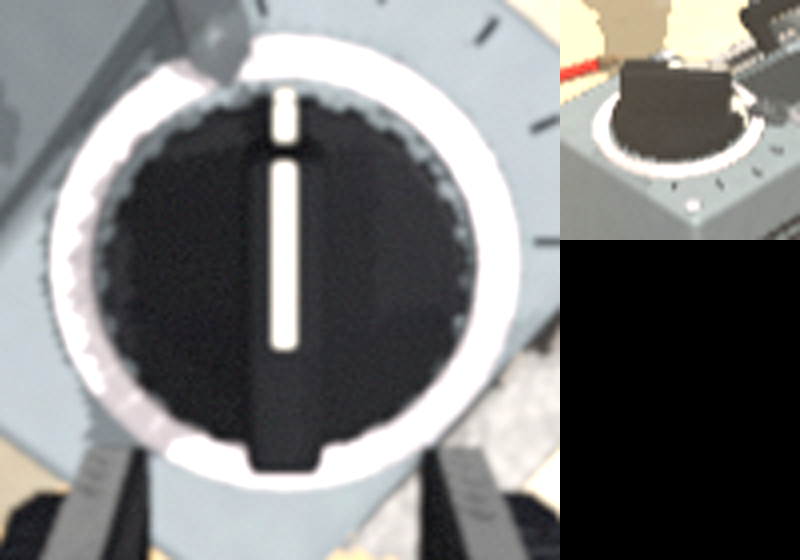

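The pointer's end is at (284,90), and the tab's tip at (226,88), a bit farther CCW.

Run:
```python
from h import *
i=ld("w4")
for c in((.594,.192),(.5945,.193)):
  for n,p in(("ptr",(284,90)),("tab",(226,88)),("tab2",(222,90)),("tab3",(232,86))):
    d=plane(i,(188+p[0]/4,118+p[1]/4),.107)[:2]-c;print(n,np.degrees(np.arctan2(d[1],d[0]))%360,np.linalg.norm(d))
```

```text
ptr 219.78134054985063 0.03553049479762852
tab 235.96380416426666 0.037329087453984736
tab2 237.18446362710208 0.037192582168617885
tab3 234.2222117278234 0.03739250316245124
ptr 220.48438289862875 0.0365573522847713
tab 236.1805007429543 0.03843790476955377
tab2 237.366543409315 0.03830416332733913
tab3 234.48862179930495 0.038496531440662805
```

```bash
python3 jog.py '{"motion":[[0,0,0,0,0,0.03,0.03],[0,0,0,0,0,0.03,0.03],[0,0,0,0,0,0.03,0.03],[0,0,0,0,0,0,0.03],[0,0,0,0,0,0,0],[0,0,0,0,0,0,0],[0,0,0,0,0,0,0]]}' | tail -6
python3 jog.py '{"motion":[[0,0,-8,0,0,0,0],[0,0,-8,0,0,0,0],[0,0,0,0,0,0,0],[0,0,0,0,0,0,0]]}' | tail -6
python3 jog.py '{"motion":[[0,0,0,0,0,0,0.03],[0,0,0,0,0,0,0.03],[0,0,0,0,0,0,0.03],[0,0,0,0,0,-0.03,0.03],[0,0,0,0,0,-0.03,0.03],[0,0,0,0,0,-0.03,0.03],[0,0,0,0,0,0,0.03],[0,0,0,0,0,0,0.03]]}' | tail -6
python3 - <<'E'
from workcell import env, camrig, order, telemetry
from h import *
i=camrig.get_image("wrist");pickle.dump(i,open("w5.pkl","wb"))
A=cv2.resize(i["image"][118:258,188:328],(560,560),interpolation=2)
cv2.imwrite("pics/v6.png",np.clip(A*1.4,0,255).astype(np.uint8)[:,:,::-1])
E
```

```text
t: 7.3
tool_pos: [0.5926, 0.1904, 0.1146]
orientation: [-179.9, -0.1, -140.0]
wrist_force: [3.7, -3.7, -4.8]
grip_width: 0.0127
gripper_force: 60.5
t: 7.8
tool_pos: [0.5929, 0.19, 0.1145]
orientation: [-179.9, -0.2, -124.0]
wrist_force: [4.4, -5.2, -5.2]
grip_width: 0.013
gripper_force: 60.4
t: 8.8
tool_pos: [0.5923, 0.192, 0.2055]
orientation: [179.9, -0.0, -124.0]
wrist_force: [-1.1, -0.4, -0.2]
grip_width: 0.0298
gripper_force: 0.0
```

View pics/v6.png

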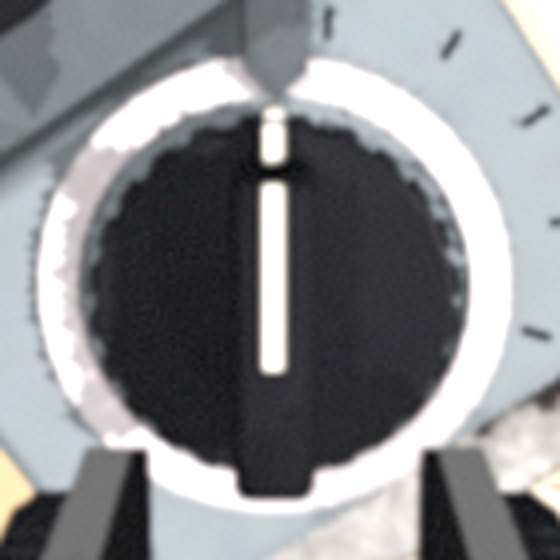

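The pointer (x≈273) sits almost on the tab (x≈278), overshot by about 1.2°. I'll make one fine correction clockwise.

```bash
python3 jog.py '{"motion":[[0,0,0,0,0,0.03,0.03],[0,0,0,0,0,0.03,0.03],[0,0,0,0,0,0.028,0.03],[0,0,0,0,0,0,0.03],[0,0,0,0,0,0,0],[0,0,0,0,0,0,0],[0,0,0,0,0,0,0],[0,0,1.2,0,0,0,0],[0,0,0,0,0,0,0],[0,0,0,0,0,0,0]]}' | tail -6
python3 jog.py '{"motion":[[0,0,0,0,0,0,0.03],[0,0,0,0,0,0,0.03],[0,0,0,0,0,0,0.03],[0,0,0,0,0,-0.03,0.03],[0,0,0,0,0,-0.03,0.03],[0,0,0,0,0,-0.03,0.03],[0,0,0,0,0,0,0.03],[0,0,0,0,0,0,0.03]]}' | tail -6
python3 - <<'E'
from workcell import env, camrig, order, telemetry
from h import *
i=camrig.get_image("wrist");pickle.dump(i,open("w6.pkl","wb"))
for n in("w5","w6"):
    g=cv2.cvtColor(ld(n)["image"],cv2.COLOR_RGB2GRAY).astype(int)
    o=[]
    for y in(165,175,185,195,205):
        r=g[y,245:270];w=r.clip(90)-90;o.append(round(float((w*np.arange(245,270)).sum()/max(w.sum(),1)),2))
    e=[]
    for y in(123,127,131,135,137):e.append(g[y,244:272].tolist())
    print(n,o)
    for r in e:print(r)
E
```

```text
t: 10.1
tool_pos: [0.5936, 0.191, 0.118]
orientation: [-179.9, -0.0, -125.2]
wrist_force: [3.8, -3.0, -6.2]
grip_width: 0.0127
gripper_force: 60.9
t: 11.1
tool_pos: [0.5924, 0.192, 0.2076]
orientation: [180.0, -0.0, -125.2]
wrist_force: [-0.9, -0.6, -0.7]
grip_width: 0.03
gripper_force: 0.0
w5 [255.81, 255.83, 255.83, 255.82, 255.82]
[62, 65, 63, 62, 60, 70, 79, 82, 82, 83, 83, 81, 83, 84, 83, 83, 85, 85, 84, 84, 91, 99, 113, 121, 109, 78, 83, 127]
[65, 69, 66, 63, 58, 67, 78, 82, 86, 88, 93, 95, 97, 95, 95, 98, 96, 97, 97, 98, 101, 113, 129, 134, 119, 98, 107, 134]
[73, 72, 77, 77, 73, 77, 84, 89, 91, 94, 97, 96, 96, 96, 96, 97, 98, 97, 97, 95, 97, 106, 116, 121, 127, 131, 138, 141]
[157, 146, 145, 140, 127, 106, 94, 90, 91, 91, 92, 92, 94, 95, 94, 95, 94, 93, 92, 99, 133, 172, 195, 204, 209, 212, 212, 213]
[195, 185, 170, 154, 143, 133, 120, 105, 94, 91, 87, 90, 92, 94, 94, 93, 93, 100, 119, 145, 167, 180, 190, 201, 207, 211, 214, 216]
w6 [255.99, 255.86, 255.87, 255.87, 255.86]
[64, 66, 62, 60, 72, 81, 83, 81, 84, 83, 84, 81, 87, 86, 87, 82, 85, 85, 90, 103, 119, 130, 124, 95, 70, 98, 131, 146]
[66, 65, 63, 58, 70, 78, 82, 89, 91, 96, 98, 100, 99, 98, 96, 97, 98, 97, 95, 105, 123, 132, 133, 119, 109, 124, 140, 147]
[71, 78, 76, 73, 81, 87, 95, 105, 116, 119, 124, 123, 122, 121, 118, 118, 113, 104, 97, 105, 120, 130, 136, 138, 136, 138, 140, 140]
[147, 145, 141, 128, 107, 94, 89, 89, 91, 91, 94, 95, 93, 95, 92, 90, 92, 97, 113, 147, 179, 196, 205, 211, 214, 216, 215, 215]
[185, 170, 154, 144, 135, 124, 110, 96, 90, 88, 89, 91, 94, 92, 93, 101, 118, 140, 162, 176, 184, 192, 201, 207, 211, 215, 217, 216]
```

The pointer is now within about 0.5 px (~0.6°) of the tab's centreline, so the knob is done. The lid measures about 0.70 rad open (front edge and grip agree to 2 mm). I'll turn the tool back, then press on the grip with closed fingers along its arc.

```bash
python3 jog.py '{"motion":[[0,0,10.5,0,0,0,0],[0,0,10.5,0,0,0,0],[0,0,10.5,0,0,0,0],[0,0,10.5,0,0,0,0],[0,0,10.5,0,0,0,0],[0,0,10.5,0,0,0,0],[0,0,10.5,0,0,0,0]]}' | tail -6
python3 jog.py '{"motion":[[0,0,10.5,0,0,0,0],[0,0,10.5,0,0,0,0],[0,0,10.5,0,0,0,0],[0,0,10.5,0,0,0,0],[0,0,10.5,0,0,0,0],[0,0,10.5,0,0,0,0],[0,0,10.5,0,0,0,0],[0,0,0,0,0,0,0],[0,0,0,0,0,0,0]]}' | tail -6
```

```text
t: 12.02
tool_pos: [0.5917, 0.1917, 0.206]
orientation: [-179.9, -0.2, 161.0]
wrist_force: [-0.1, -0.3, 0.4]
grip_width: 0.0002
gripper_force: 0.0
t: 13.15
tool_pos: [0.5924, 0.1918, 0.2071]
orientation: [-179.9, 0.0, 88.0]
wrist_force: [-0.1, -0.2, -0.0]
grip_width: 0.0004
gripper_force: 0.0
```

```bash
python3 jog.py '{"motion":[[0,0,-2,-0.05,0.009,0,0],[0,0,0,-0.05,0.009,0,0],[0,0,0,0,0,0.03,0],[0,0,0,0,0,0.03,0],[0,0,0,0,0,0,0]]}' | tail -6
python3 jog.py '{"motion":[[0,0,0,0,0,0.012,0],[0,0,0,0,-0.013,0.01,0],[0,0,0,0,-0.01,0.0125,0],[0,0,0,0,-0.003,0.005,0],[0,0,0,0,0,0,0]]}' | tail -6
```

```text
t: 13.78
tool_pos: [0.6061, 0.0912, 0.145]
orientation: [-179.6, 0.0, 89.9]
wrist_force: [0.4, -0.5, 0.6]
grip_width: 0.0001
gripper_force: 0.0
t: 14.4
tool_pos: [0.5824, 0.0919, 0.1084]
orientation: [180.0, -0.0, 89.8]
wrist_force: [0.0, -0.8, 1.1]
grip_width: -0.0003
gripper_force: 0.0
```

```bash
python3 jog.py '{"motion":[[0,0,0,0,-0.002,0.006,0],[0,0,0,0,-0.002,0.006,0],[0,0,0,0,0,0,0]]}' | tail -5
python3 jog.py '{"motion":[[0,0,0,0,-0.001,0.003,0],[0,0,0,0,0,0.002,0],[0,0,0,0,0,0,0]]}' | tail -5
python3 jog.py '{"motion":[[0,0,0,0,0,0.002,0],[0,0,0,0,0,0.002,0],[0,0,0,0,0,0,0]]}' | tail -5
```

```text
tool_pos: [0.5791, 0.0918, 0.0967]
orientation: [180.0, -0.0, 89.8]
wrist_force: [-2.1, 0.1, 2.0]
grip_width: -0.0
gripper_force: 0.9
tool_pos: [0.5787, 0.0918, 0.095]
orientation: [180.0, -0.0, 89.8]
wrist_force: [-6.9, -1.6, 17.3]
grip_width: -0.0001
gripper_force: 8.9
tool_pos: [0.5787, 0.0918, 0.0888]
orientation: [179.9, -0.0, 89.8]
wrist_force: [-2.3, -0.2, 8.8]
grip_width: 0.0002
gripper_force: 4.2
```

The force rose to 17 N, then the lid dropped to the shut height (TCP z 0.089), so it snapped. Press a touch more, let go, then grip for the tug.

```bash
python3 jog.py '{"motion":[[0,0,0,0,0,0.002,0],[0,0,0,0,0,0,0]]}' | tail -5
python3 jog.py '{"motion":[[0,0,0,0,0,-0.03,0],[0,0,0,0,-0.002,-0.02,0.035],[0,0,0,0,0,0,0.035],[0,0,0,0,0,0,0.035],[0,0,0,0,0,0,0.035]]}' | tail -5
python3 - <<'E'
from workcell import env, camrig, order, telemetry
from h import *
i=camrig.get_image("wrist")
s=camrig.get_image("side")
B=cv2.resize(s["image"][140:220,225:325],(400,320),interpolation=2)
A=cv2.resize(i["image"][20:,60:460],(400,364))
o=np.zeros((364,800,3),np.uint8);o[:,:400]=A;o[:320,400:]=B
cv2.imwrite("pics/v7.png",np.clip(o*1.3,0,255).astype(np.uint8)[:,:,::-1])
print([proj(i,np.array(p))-[60,20] for p in((.532,.092,.058),(.576,.127,.082))])
E
```

```text
tool_pos: [0.5788, 0.0918, 0.0886]
orientation: [180.0, -0.0, 89.8]
wrist_force: [-5.3, 0.1, 17.4]
grip_width: -0.0002
gripper_force: 8.7
tool_pos: [0.5749, 0.0916, 0.1343]
orientation: [-179.9, 0.0, 89.8]
wrist_force: [0.6, -0.2, -0.7]
grip_width: 0.0349
gripper_force: 0.0
[array([136.20084278, 180.45476668]), array([201.82788556, 133.82799863])]
```

View pics/v7.png

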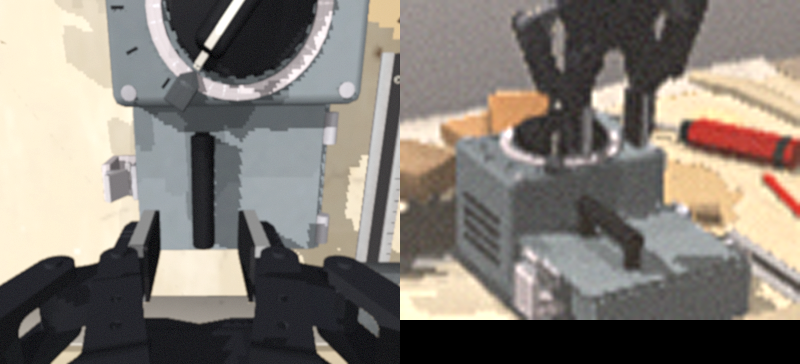

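Wrist: the lid is shut under its catch, the grip bar (203,135–245) sits between the fingers, and the pointer is on the tab. Side view: the lid lies flush. Now grip and tug.

```bash
python3 jog.py '{"motion":[[0,0,0,0,0,0.025,0.035],[0,0,0,0,0,0.025,0.035],[0,0,0,0,0.001,0.014,0.035],[0,0,0,0,0,0,0.035]]}' | tail -5
python3 jog.py '{"motion":[[0,0,0,0,0,0,0],[0,0,0,0,0,0,0],[0,0,0,0,0,0,0],[0,0,0,0,0,0,0]]}' | tail -5
python3 jog.py '{"motion":[[0,0,0,0,0,-0.003,0],[0,0,0,0,0,-0.001,0],[0,0,0,0,0,0,0]]}' | tail -5
```

```text
tool_pos: [0.5758, 0.0916, 0.0703]
orientation: [-179.8, 0.0, 89.8]
wrist_force: [0.2, 0.6, 0.5]
grip_width: 0.035
gripper_force: 0.0
tool_pos: [0.5772, 0.0918, 0.0728]
orientation: [180.0, -0.0, 89.8]
wrist_force: [-3.0, -0.4, 6.0]
grip_width: 0.0113
gripper_force: 58.9
tool_pos: [0.5778, 0.0918, 0.0752]
orientation: [179.9, -0.0, 89.8]
wrist_force: [6.1, 1.4, -7.8]
grip_width: 0.0116
gripper_force: 58.5
```

```bash
python3 jog.py '{"motion":[[0,0,0,0,0,-0.0015,0],[0,0,0,0,0,0,0]]}' | tail -5
python3 jog.py '{"motion":[[0,0,0,0,0,-0.001,0],[0,0,0,0,0,0,0]]}' | tail -5
```

```text
tool_pos: [0.5778, 0.0918, 0.0755]
orientation: [179.9, -0.0, 89.8]
wrist_force: [7.8, 0.5, -14.2]
grip_width: 0.0114
gripper_force: 59.0
tool_pos: [0.5778, 0.0918, 0.0755]
orientation: [179.8, -0.0, 89.8]
wrist_force: [10.1, 1.3, -20.3]
grip_width: 0.0117
gripper_force: 58.7
```

The catch holds at 20 N with no movement. Ease off, release and withdraw.

```bash
python3 jog.py '{"motion":[[0,0,0,0,0,0.003,0],[0,0,0,0,0,0.0015,0],[0,0,0,0,0,0,0.035],[0,0,0,0,0,0,0.035],[0,0,0,0,0,0,0.035]]}' | tail -5
python3 jog.py '{"motion":[[0,0,0,0,0,-0.03,0.035],[0,0,0,0,0,-0.05,0.035],[0,0,0,0,0,-0.05,0.035],[0,0,0,0.04,0,-0.02,0.035],[0,0,0,0.04,0,0,0.035],[0,0,0,0,0,0,0.035],[0,0,0,0,0,0,0.035]]}' | tail -6
python3 - <<'E'
from workcell import env, camrig, order, telemetry
from h import *
i=camrig.get_image("wrist")
cv2.imwrite("pics/v8.png",np.clip(cv2.resize(i["image"][60:260,130:380],(750,600),interpolation=2)*1.3,0,255).astype(np.uint8)[:,:,::-1])
E
```

```text
tool_pos: [0.5766, 0.0916, 0.074]
orientation: [-180.0, 0.0, 89.8]
wrist_force: [0.0, -0.1, -0.5]
grip_width: 0.0351
gripper_force: 0.0
t: 19.88
tool_pos: [0.5766, 0.1713, 0.2234]
orientation: [-179.9, 0.1, 89.8]
wrist_force: [-0.4, 0.3, 0.9]
grip_width: 0.0352
gripper_force: 0.0
```

View pics/v8.png

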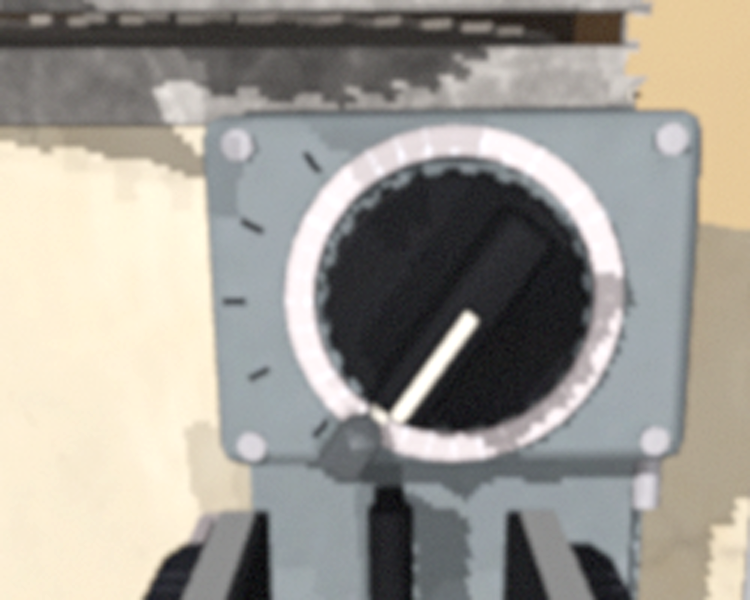

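The pointer tip (375,410) still meets the tab tip, the lid is shut, and the gripper is clear.

```bash
python3 -c "
from workcell import env, camrig, order, telemetry
print(order.sign_off())"
```

```text
the job is handed in; nothing more can be done
None
```

The job is handed in: the pointer is on the tab to within about 1°, the lid is caught and held a 20 N tug on its grip, and I kept the arm clear of the loose things, with about 20 s of the 58 s used.

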